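Pack the waxing kit into its case

TASK

Pack the waxing kit away: lift the green wax bar, the steel brush, the cork and the round tin off the silicone tray and set each one down gently, not dropped, right side up, in the insert of the open aluminium case whose recess has its shape, lying flat on the recess floor. The red wax bar and the orange scraper are still needed for the next ski, so leave them lying where they are.

Things in the scene. Friction and masses are not known exactly. Their poses are not given: they have to be found in the camera images.
- wax_green: the green wax bar, 100 x 40 mm, 30 mm high, three-part top; it lies on the 3 mm thick floor of the white silicone tray (rim 10 mm high). Origin: centre of its underside; x along its 100 mm length, y across its 40 mm width, z up. About 0.12 kg
- brush: the steel brush: brown wooden body with round ends, 110 x 50 mm, from 16 to 40 mm above the bristle tips, with a field of stainless bristles below; it lies bristles down on the silicone tray. Origin: centre of the bristles' underside; x along its 110 mm length, y across its 50 mm width (flat flanks for the middle 60 mm), z up. About 0.18 kg
- cork: the polishing cork, a plain speckled brown block 86 x 56 mm, 34 mm high, on the silicone tray. Origin: centre of its underside; x along 86 mm, y along 56 mm, z up. About 0.10 kg
- tin: the round tin of paste wax, aluminium with a blue lid, 62 mm diameter, 30 mm high, standing lid up on the silicone tray. Origin: centre of its underside; z up. About 0.11 kg
- wax_insert: fixed white insert tray, 140 (x) x 92 mm, 37 mm high, in one of four bays of the open aluminium case. Dark recess centred in its top, 10 mm deep: long narrow rectangle, 114 mm along x by 54 mm, for the green wax bar. Origin: centre of the tray's underside, 3 mm above the counter; z up. Recess floor 27 mm above the origin; tray top and case rim 40 mm above the counter
- brush_insert: fixed white insert tray, 140 (x) x 92 mm, 37 mm high, in one of four bays of the open aluminium case. Dark recess centred in its top, 10 mm deep: long oval with half-round ends, 124 mm along x by 64 mm, for the brush. Origin: centre of the tray's underside, 3 mm above the counter; z up. Recess floor 27 mm above the origin; tray top and case rim 40 mm above the counter
- cork_insert: fixed white insert tray, 140 (x) x 92 mm, 37 mm high, in one of four bays of the open aluminium case. Dark recess centred in its top, 10 mm deep: short wide rectangle, 100 mm along x by 70 mm, for the cork. Origin: centre of the tray's underside, 3 mm above the counter; z up. Recess floor 27 mm above the origin; tray top and case rim 40 mm above the counter
- tin_insert: fixed white insert tray, 140 (x) x 92 mm, 37 mm high, in one of four bays of the open aluminium case. Dark recess centred in its top, 10 mm deep: circle, 76 mm diameter, for the tin. Origin: centre of the tray's underside, 3 mm above the counter; z up. Recess floor 27 mm above the origin; tray top and case rim 40 mm above the counter
- wax_red: a red wax bar, the same shape and size as the green one, lying on the silicone tray; not to be packed. Origin: centre of its underside; x along its length, z up
- scraper: an orange plastic scraper blade, 115 x 60 mm, 5 mm thick, lying flat on the silicone tray; not to be packed. Origin: centre of its underside; x along its length, z up
Things that resemble listed ones, but are neither listed nor needed, are in the scene too. Leave any pink or purple look-alike of the cork alone.

How it is judged:
By the outcome, as a careful person would: the job done as asked, in the order asked, and still so for the second after the job is handed in, with the robot touching nothing.
It also fails if it takes over 96 s, if anything falls off the work surface, if the arm or the gripper's body presses on something with over 40 N, if the wrist force passes 120 N, or if a joint passes its speed limit or range.

ROBOT

A 6-joint arm with a two-finger parallel gripper is mounted at the origin on the work surface. World frame = base frame: x ahead of the robot, y to its left, z up, the work surface at z = 0. Lengths are in m, angles in rad, forces in N, time in s.
With the tool pointing down it reaches from about 0.225 to 0.875 m from the base axis. Payload 3.4 kg.
Tool frame: the origin (TCP) lies at the centre of the arm's flange, where the gripper is bolted on; the fingertips stand manip.tcp_to_tips ahead of it and the grasp point (between the pads) lies 155 mm ahead of it (manip.tcp_to_tips is the distance from the TCP to the fingertips, in m); z points along the fingers, y is the line along which they close (so a half turn about z gives the same grasp; the last joint's range is limited). The gripper opens to 85 mm and grips with 20 to 120 N. Pads are 22 mm wide; open, the fingers measure 114 mm over their backs; the gripper's body (76 mm by 85 mm) begins 54 mm behind the grasp point. The pads swing forward as they close: fully open they stand 13 mm farther back than shut.
Start: joints at [1.147, 0.276, 1.505, -0, 1.361, -0.121], TCP at [0.171, 0.549, 0.405] pointing down, gripper open.
Joint ranges: [-2.89, 2.89], [-0.75, 2.08], [0.22, 2.7], [-1.18, 4.32], [0.11, 2.71], [-2.7, 2.7]. Speed limits (rad/s): [2.57, 2.57, 3.14, 3.14, 3.14, 3.14].

INTERFACE

Orientations are given as a unit quaternion [w, x, y, z].
In Python, from rig import sensors, imaging, manip gives the robot as it stands. The module is installed in compiled form; this text tells all that it offers.
- The arm moves only by the tool jog_arm, never from a script. Its argument "plan" is a list of rows, each an object of numbers: "dx", "dy", "dz": the shift along the tool's x, y, z in mm; "ax", "ay", "az": the turn, a rotation vector about the tool's x, y, z in units of 6 degrees (1.0 is 6 degrees); "grip": the closure, from 0 (fully open) to 1 (shut). A call has 1 to 20 rows; each row shifts and turns the commanded pose from where the row before left it, along the tool's axes as they then stand; what a row does not reach is not made up. A row lasts 1/12 s, in which the tool goes at most 41.7 mm and 7.16 degrees, less where a joint would pass 70% of its speed; a pose out of reach is approached as far as the arm can. A call is refused whole if a number of a shift passes 41.7 or a number of a turn 1, either way. A call with a gripper value outside its range is refused whole. The fingers move at their own pace and stop on an object; "grip_force" is the grip in N (left out, the last holds). Time passes only in rows, so rows that do not move let the fingers close. It gives the time, the measured TCP pose, the force, the opening and the grip force at its end, in the units of the state.
- sensors.get_state(): the state, without advancing time (a new reading comes with each control period).
- imaging.get_image(name): name is "scene" or "top" or "wrist"; returns a dict with "image" (400x640x3 uint8, red, green, blue), "K" (3x3 intrinsics, pixels), "extrinsics" (4x4, takes a point from world to camera coordinates). Camera axes: x right, y up, looking along -z (the intrinsics and any distortion apply to the point x, -y, -z); pixel columns grow to the right and rows downward; lengths in m; the calibration is good to about 2 mm. A picture is of the moment at which its call begins. There is no depth.
- manip.sign_off(): hands the job in; it is judged then, once.
The state is a dict: "clock": time; "qpos": joint angles; "qd": joint speeds; "effort": joint torques, N m; "position": TCP position; "ee_rot": TCP orientation; "contact_force": force on the tool from outside, world axes, zero at the start; "moment": the same for the moment, N m; "width": finger opening in m; "gripper_force": force on a finger pad.
Only numpy, scipy, OpenCV 4.12 (cv2) and the standard library are available. Lean on these libraries where they do the work, as an engineer would, in place of code of your own. Each camera call takes 0.05 s, during which the arm holds its last target. There are 200 camera calls.

## Working session

There is one attempt and no reset: what is moved stays moved. The work goes in short steps, Python scripts to look and compute and a tool call to move; the robot and the scene stay as the last step left them, time stands still between calls to the robot, and variables do not carry over. Pictures are saved under pics/ and viewed, at most 17 in all, crops included, and the job is handed in when it is done.

Besides the shell and the picture viewer there is one more tool, called after "Emit:" as a command line: name --argument value ..., lists and objects as JSON in quotes. jog_arm: Moves the arm, as the interface text tells. Its arguments: {"type":"object","properties":{"plan":{"type":"array"},"grip_force":{"type":"number"}},"required":["plan"]}

```bash
mkdir -p pics; python3 - <<'E'
from rig import sensors, imaging, manip
import cv2,numpy as np
s=sensors.get_state();print({k:np.round(v,3) for k,v in s.items()},manip.tcp_to_tips)
for n in("top","scene"):
    r=imaging.get_image(n);cv2.imwrite(f"pics/{n}0.png",r["image"][:,:,::-1]);np.savez(f"{n}0.npz",**r)
    print(n,r.keys(),r["K"],r["extrinsics"].round(3))
E
```

```text
{'clock': np.float64(0.0), 'qpos': array([ 1.147,  0.277,  1.506,  0.   ,  1.361, -0.121]), 'qd': array([ 0.001, -0.002,  0.   , -0.001,  0.   ,  0.002]), 'effort': array([ 2.0000e-03, -4.1678e+01, -2.4581e+01,  0.0000e+00,  1.1000e-02,
        0.0000e+00]), 'position': array([0.171, 0.549, 0.404]), 'ee_rot': array([-0.   ,  0.151,  0.989, -0.001]), 'contact_force': array([-1.104, -0.044, -0.34 ]), 'moment': array([0.02 , 0.048, 0.011]), 'gripper_force': np.float64(0.0), 'width': np.float64(0.086)} 0.1734
top dict_keys(['image', 'K', 'extrinsics']) [[426.92463331   0.         317.53804095]
 [  0.         426.92463331 199.44286058]
 [  0.           0.           1.        ]] [[ 0.004 -1.     0.003  0.005]
 [ 0.993  0.004  0.115 -0.641]
 [-0.115  0.002  0.993 -0.915]
 [ 0.     0.     0.     1.   ]]
scene dict_keys(['image', 'K', 'extrinsics']) [[384.9719865    0.         318.8572041 ]
 [  0.         384.9719865  198.44158853]
 [  0.           0.           1.        ]] [[-0.701  0.713 -0.002  0.436]
 [-0.623 -0.611  0.489  0.383]
 [ 0.347  0.344  0.872 -1.137]
 [ 0.     0.     0.     1.   ]]
```

View pics/top0.png

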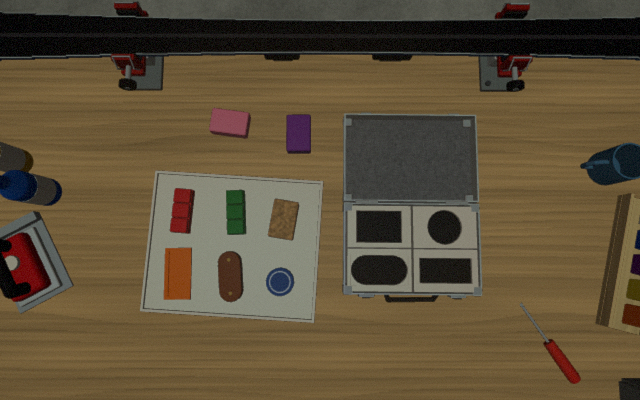

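View pics/scene0.png

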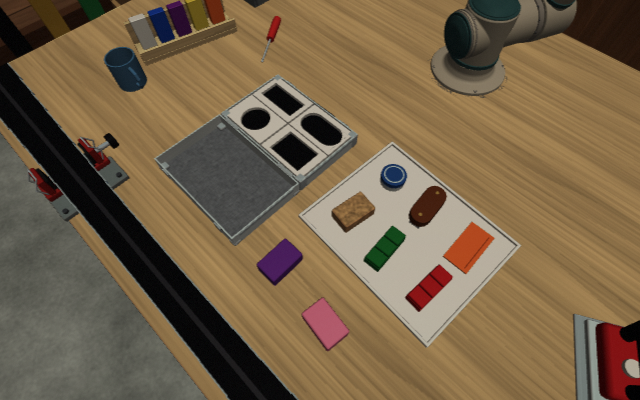

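The top view shows the tray at cols 142–322. Red wax is at (181,210), green wax (235,212), cork (283,219), scraper (178,273), brush (230,275) and tin (280,281). The case inserts are cork (379,226), tin (445,227), brush (379,270) and wax (445,270). The pink and purple blocks lie outside the tray. The scene view agrees.

```bash
cat > h.py <<'E'
import numpy as np,cv2
from scipy.optimize import minimize
def proj(P,K,E):
    c=np.c_[P,np.ones(len(P))]@E.T
    return np.c_[K[0,2]+K[0,0]*c[:,0]/-c[:,2],K[1,2]+K[1,1]*-c[:,1]/-c[:,2]]
def back(uv,z,K,E):
    R,t=E[:3,:3],E[:3,3];o=-R.T@t
    d=R.T@np.array([(uv[0]-K[0,2])/K[0,0],-(uv[1]-K[1,2])/K[1,1],-1])
    return o+d*(z-o[2])/d[2]
def shape(kind,l,w):
    if kind=='rect':return np.array([[l,w],[-l,w],[-l,-w],[l,-w]])/2
    a=np.linspace(0,2*np.pi,48,endpoint=False);c=np.c_[np.cos(a),np.sin(a)]*w/2
    c[:,0]+=np.sign(c[:,0])*(l-w)/2;return c
def fit(mask,K,E,sh,z0,z1,sym=False):
    S=8;cs=cv2.findContours(mask,cv2.RETR_EXTERNAL,cv2.CHAIN_APPROX_NONE)[0];c=max(cs,key=cv2.contourArea)
    (u,v),wh,_=cv2.minAreaRect(c);x,y,bw,bh=cv2.boundingRect(c);x-=6;y-=6
    one=np.zeros_like(mask);cv2.drawContours(one,[c],-1,1,-1)
    m=cv2.resize(one[y:y+bh+12,x:x+bw+12].astype(np.float32),None,fx=S,fy=S,interpolation=cv2.INTER_LINEAR)
    p0=back((u,v),z1,K,E)
    def cost(p):
        a=p[2];R=np.array([[np.cos(a),-np.sin(a)],[np.sin(a),np.cos(a)]]);q=sh@R.T+p[:2]
        P=np.vstack([np.c_[q,np.full(len(q),z)] for z in (z0,z1)])
        h=cv2.convexHull(((proj(P,K,E)-[x-.5,y-.5])*S-.5).astype(np.float32))
        r=np.zeros_like(m);cv2.fillPoly(r,[np.round(h*16).astype(np.int32)],1,shift=4)
        return np.abs(r-m).sum()/m.sum()
    best=None
    for a in ([0] if sym else np.radians([0,45,90,135])):
        b=np.array([p0[0],p0[1],a]);sx=np.array([b,b+[.008,0,0],b+[0,.008,0],b+[0,0,.3]])
        r=minimize(cost,b,method='Nelder-Mead',options=dict(initial_simplex=sx,xatol=1e-4,fatol=1e-5))
        if best is None or r.fun<best.fun:best=r
    return best.x,best.fun
E
python3 - <<'E'
from h import *
d=np.load('top0.npz');im,K,E=d['image'],d['K'],d['extrinsics']
hsv=cv2.cvtColor(im,cv2.COLOR_RGB2HSV)
def roi(m,u,v,w=40):
    o=np.zeros_like(m);o[v-w:v+w,u-w:u+w]=m[v-w:v+w,u-w:u+w];
    n,l,st,cc=cv2.connectedComponentsWithStats(o);return (l==1+np.argmax(st[1:,4])).astype(np.uint8)
H,S,V=[hsv[...,i] for i in range(3)]
sat=(S>75).astype(np.uint8);dark=(V<75).astype(np.uint8)
for n,(m,u,v,w,sh,z0,z1,sy) in dict(
 wax_green=(sat,235,212,27,shape('rect',.1,.04),.003,.033,0),
 brush=(sat,230,275,29,shape('o',.11,.05),.019,.043,0),
 cork=(sat,283,219,26,shape('rect',.086,.056),.003,.037,0),
 tin=(sat,280,281,22,shape('o',.062,.062),.013,.033,1),
 wax_red=(sat,181,210,27,shape('rect',.1,.04),.003,.033,0),
 wax_i=(dark,445,270,33,shape('rect',.114,.054),.04,.04,0),
 brush_i=(dark,379,270,33,shape('o',.124,.064),.04,.04,0),
 cork_i=(dark,379,226,30,shape('rect',.1,.07),.04,.04,0),
 tin_i=(dark,445,227,24,shape('o',.076,.076),.04,.04,1)).items():
    p,f=fit(roi(m,u,v,w),K,E,sh,z0,z1,sy);print(n,p[:2].round(4),round(np.degrees(p[2])%180,1),round(f,3))
E
```

```text
wax_green [0.6149 0.1929] 3.2 0.168
brush [0.4721 0.1992] 4.2 0.099
cork [0.598  0.0846] 170.6 0.07
tin [0.4677 0.081 ] 21.4 1.102
wax_red [0.6167 0.3142] 175.4 0.096
wax_i [ 0.4869 -0.2721] 90.1 0.044
brush_i [ 0.4874 -0.1267] 89.6 0.042
cork_i [ 0.5818 -0.1274] 89.8 0.051
tin_i [ 0.5811 -0.2724] 14.4 0.054
```

```bash
cat >> h.py <<'E'
def state():
    from rig import sensors
    from scipy.spatial.transform import Rotation as Rn
    s=sensors.get_state();R=Rn.from_quat(np.roll(s['ee_rot'],-1)).as_matrix()
    return s,R
def go(x,y,z,yaw,N):
    """N equal rows taking the TCP (tool down) to x,y,z with tool y at yaw deg"""
    s,R=state();p=s['position'];yw=np.degrees(np.arctan2(R[1,1],R[0,1]))
    d=(yaw-yw+180)%360-180;al=-np.radians(d)/N
    A=sum(np.array([[np.cos(k*al),-np.sin(k*al)],[np.sin(k*al),np.cos(k*al)]]) for k in range(N))
    t=R.T@(np.array([x,y,z])-p)
    v=np.linalg.solve(A,t[:2])
    tilt=np.degrees(R[:2,2])
    print('p',p.round(4),'yaw',yw.round(2),'tilt',tilt.round(2),'w',round(s['width'],4),'t',round(s['clock'],2),'F',s['contact_force'].round(1))
    print(f'N={N}: dx {v[0]*1e3:.2f} dy {v[1]*1e3:.2f} dz {-(z-p[2])*1e3/N:.2f} az {np.degrees(al)/6:.3f}')
E
python3 - <<'E'
from h import *
d=np.load('top0.npz');im,K,E=d['image'],d['K'],d['extrinsics']
hsv=cv2.cvtColor(im,cv2.COLOR_RGB2HSV);H,S,V=[hsv[...,i].astype(int) for i in range(3)]
g=((H>45)&(H<90)&(S>60)).astype(np.uint8);g[:,:215]=0;g[:,255:]=0;g[:180]=0;g[245:]=0
g=cv2.morphologyEx(g,cv2.MORPH_CLOSE,np.ones((5,5)))
print('green',fit(g,K,E,shape('rect',.1,.04),.003,.033))
b=((H>95)&(H<130)&(S>60)).astype(np.uint8);b[:,:260]=0;b[:,300:]=0;b[:262]=0;b[300:]=0
b=cv2.morphologyEx(b,cv2.MORPH_CLOSE,np.ones((7,7)))
print('tin',b.sum(),fit(b,K,E,shape('o',.062,.062),.023,.033,True))
go(.615,.193,.31,93.2,20)
E
```

```text
green (array([0.61470399, 0.19270748, 0.07265094]), np.float64(0.14363498985767365))
tin 604 (array([0.46020345, 0.0903728 , 0.22366754]), np.float64(0.0828075259923935))
p [0.1714 0.5487 0.4039] yaw 72.65 tilt [-0.04 -0.09] w 0.0851 t 0.1 F [-0.6 -0.3 -0.2]
N=20: dx -24.47 dy -14.77 dz 4.69 az -0.171
```

Emit:
jog_arm --plan '[{"dx": -24.5,"dy": -14.8,"dz": 4.7,"az": -0.17},{"dx": -24.5,"dy": -14.8,"dz": 4.7,"az": -0.17},{"dx": -24.5,"dy": -14.8,"dz": 4.7,"az": -0.17},{"dx": -24.5,"dy": -14.8,"dz": 4.7,"az": -0.17},{"dx": -24.5,"dy": -14.8,"dz": 4.7,"az": -0.17},{"dx": -24.5,"dy": -14.8,"dz": 4.7,"az": -0.17},{"dx": -24.5,"dy": -14.8,"dz": 4.7,"az": -0.17},{"dx": -24.5,"dy": -14.8,"dz": 4.7,"az": -0.17},{"dx": -24.5,"dy": -14.8,"dz": 4.7,"az": -0.17},{"dx": -24.5,"dy": -14.8,"dz": 4.7,"az": -0.17},{"dx": -24.5,"dy": -14.8,"dz": 4.7,"az": -0.17},{"dx": -24.5,"dy": -14.8,"dz": 4.7,"az": -0.17},{"dx": -24.5,"dy": -14.8,"dz": 4.7,"az": -0.17},{"dx": -24.5,"dy": -14.8,"dz": 4.7,"az": -0.17},{"dx": -24.5,"dy": -14.8,"dz": 4.7,"az": -0.17},{"dx": -24.5,"dy": -14.8,"dz": 4.7,"az": -0.17},{"dx": -24.5,"dy": -14.8,"dz": 4.7,"az": -0.17},{"dx": -24.5,"dy": -14.8,"dz": 4.7,"az": -0.17},{"dx": -24.5,"dy": -14.8,"dz": 4.7,"az": -0.17},{"dx": -24.5,"dy": -14.8,"dz": 4.7,"az": -0.17}]'

```text
$.plan[0]: bad value
```

```bash
python3 - <<'E'
from h import *
from rig import imaging
r=imaging.get_image("wrist");np.savez("w1.npz",**r)
im=r["image"].copy();K,E=r["K"],r["extrinsics"]
# overlay: wax outline estimate, top plane
a=np.radians(3.7);R=np.array([[np.cos(a),-np.sin(a)],[np.sin(a),np.cos(a)]])
q=shape('rect',.1,.04)@R.T+[.6147,.1927]
cv2.polylines(im,[np.round(proj(np.c_[q,np.full(4,.033)],K,E)).astype(int)],True,(255,255,0),1)
cv2.imwrite("pics/w1.png",im[:,:,::-1])
print('cam',(-E[:3,:3].T@E[:3,3]).round(3))
go(.6147,.1927,.31,93.7,5)
E
```

```text
cam [0.093 0.573 0.373]
p [0.1714 0.5487 0.404 ] yaw 72.65 tilt [-0.03 -0.07] w 0.0856 t 0.15 F [-1.5  0.5 -0.8]
N=5: dx -99.18 dy -56.86 dz 18.80 az -0.702
```

View pics/w1.png

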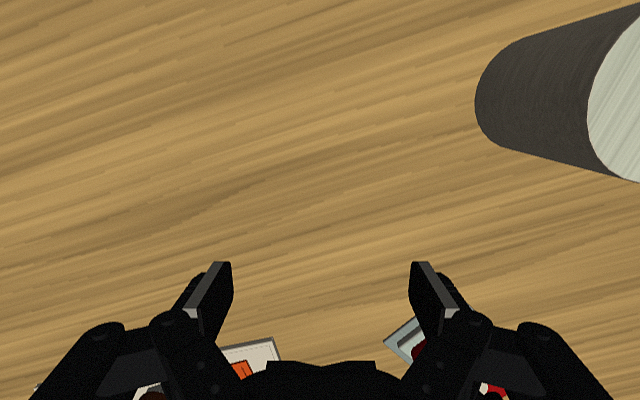

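The wrist camera shows the fingers at the bottom (cols 230 and 412) and a cylinder at upper right. The arm hasn't moved, since the call was refused and likely wants every key in each row.

Emit:
jog_arm --plan '[{"dx": -24.5,"dy": -14.8,"dz": 4.7,"ax": 0,"ay": 0,"az": -0.17,"grip": 0},{"dx": -24.5,"dy": -14.8,"dz": 4.7,"ax": 0,"ay": 0,"az": -0.17,"grip": 0},{"dx": -24.5,"dy": -14.8,"dz": 4.7,"ax": 0,"ay": 0,"az": -0.17,"grip": 0},{"dx": -24.5,"dy": -14.8,"dz": 4.7,"ax": 0,"ay": 0,"az": -0.17,"grip": 0},{"dx": -24.5,"dy": -14.8,"dz": 4.7,"ax": 0,"ay": 0,"az": -0.17,"grip": 0},{"dx": -24.5,"dy": -14.8,"dz": 4.7,"ax": 0,"ay": 0,"az": -0.17,"grip": 0},{"dx": -24.5,"dy": -14.8,"dz": 4.7,"ax": 0,"ay": 0,"az": -0.17,"grip": 0},{"dx": -24.5,"dy": -14.8,"dz": 4.7,"ax": 0,"ay": 0,"az": -0.17,"grip": 0},{"dx": -24.5,"dy": -14.8,"dz": 4.7,"ax": 0,"ay": 0,"az": -0.17,"grip": 0},{"dx": -24.5,"dy": -14.8,"dz": 4.7,"ax": 0,"ay": 0,"az": -0.17,"grip": 0},{"dx": -24.5,"dy": -14.8,"dz": 4.7,"ax": 0,"ay": 0,"az": -0.17,"grip": 0},{"dx": -24.5,"dy": -14.8,"dz": 4.7,"ax": 0,"ay": 0,"az": -0.17,"grip": 0},{"dx": -24.5,"dy": -14.8,"dz": 4.7,"ax": 0,"ay": 0,"az": -0.17,"grip": 0},{"dx": -24.5,"dy": -14.8,"dz": 4.7,"ax": 0,"ay": 0,"az": -0.17,"grip": 0},{"dx": -24.5,"dy": -14.8,"dz": 4.7,"ax": 0,"ay": 0,"az": -0.17,"grip": 0},{"dx": -24.5,"dy": -14.8,"dz": 4.7,"ax": 0,"ay": 0,"az": -0.17,"grip": 0},{"dx": -24.5,"dy": -14.8,"dz": 4.7,"ax": 0,"ay": 0,"az": -0.17,"grip": 0},{"dx": -24.5,"dy": -14.8,"dz": 4.7,"ax": 0,"ay": 0,"az": -0.17,"grip": 0},{"dx": -24.5,"dy": -14.8,"dz": 4.7,"ax": 0,"ay": 0,"az": -0.17,"grip": 0},{"dx": -24.5,"dy": -14.8,"dz": 4.7,"ax": 0,"ay": 0,"az": -0.17,"grip": 0}]'

```text
clock: 1.82
position: [0.6163, 0.1911, 0.3101]
ee_rot: [-0.0, -0.027, 1.0, -0.0]
contact_force: [0.1, 0.6, 0.5]
width: 0.0857
gripper_force: 0.0
```

```bash
cat > look.py <<'E'
import sys
from h import *
from rig import imaging
def look(fn,cam,polys):
    r=imaging.get_image(cam);np.savez(fn+".npz",**r)
    im=r["image"].copy();K,E=r["K"],r["extrinsics"]
    for (x,y,deg,sh,z) in polys:
        a=np.radians(deg);R=np.array([[np.cos(a),-np.sin(a)],[np.sin(a),np.cos(a)]])
        q=sh@R.T+[x,y]
        cv2.polylines(im,[np.round(proj(np.c_[q,np.full(len(q),z)],K,E)*16).astype(int)],True,(255,255,0),1,shift=4)
    cv2.imwrite(f"pics/{fn}.png",im[:,:,::-1])
E
python3 - <<'E'
from look import *
look("w2","wrist",[(.6147,.1927,3.7,shape('rect',.1,.04),.033),(.4721,.1992,4.2,shape('o',.11,.05),.043),(.598,.0846,170.6,shape('rect',.086,.056),.037),(.4602,.0904,0,shape('o',.062,.062),.033)])
go(.6147,.1927,.31,93.7,5)
E
```

```text
p [0.621  0.1884 0.3089] yaw 93.0 tilt [ 0.28 -0.16] w 0.0856 t 1.87 F [ 5.2 -1.1 -0. ]
N=5: dx 1.20 dy 0.93 dz -0.22 az -0.023
```

View pics/w2.png

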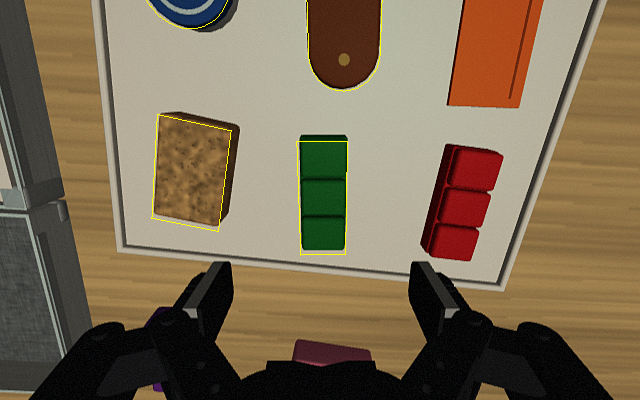

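The wrist view shows the green wax at (323,193), about 4 px off the overlay, with the brush and tin matching. I'll refit from a still picture.

Emit:
jog_arm --plan '[{"dx": 0,"dy": 0,"dz": 0,"ax": 0,"ay": 0,"az": 0,"grip": 0},{"dx": 0,"dy": 0,"dz": 0,"ax": 0,"ay": 0,"az": 0,"grip": 0},{"dx": 0,"dy": 0,"dz": 0,"ax": 0,"ay": 0,"az": 0,"grip": 0}]'

```text
clock: 2.12
position: [0.6144, 0.1925, 0.3105]
ee_rot: [-0.001, -0.027, 1.0, 0.0]
contact_force: [-0.6, -0.5, -0.6]
width: 0.0857
gripper_force: 0.0
```

```bash
python3 - <<'E'
from h import *
from rig import imaging
r=imaging.get_image("wrist");np.savez("w3.npz",**r);K,E=r['K'],r['extrinsics']
hsv=cv2.cvtColor(r['image'],cv2.COLOR_RGB2HSV);H,S,V=[hsv[...,i].astype(int) for i in range(3)]
m=((H>45)&(H<90)&(S>80)).astype(np.uint8);m[:, :270]=0;m[:,370:]=0;m[270:]=0
m=cv2.morphologyEx(m,cv2.MORPH_CLOSE,np.ones((7,7)))
x,y,w,h=cv2.boundingRect(m);print(x,y,w,h)
p,f=fit(m,K,E,shape('rect',.1,.04),.003,.033);print('green',p[:2],np.degrees(p[2]),f)
m=((S>75)).astype(np.uint8);m[:,:140]=0;m[:,250:]=0;m[:90]=0;m[242:]=0
p,f=fit(m,K,E,shape('rect',.086,.056),.003,.037);print('cork',p[:2],np.degrees(p[2]),f)
go(p[0],p[1],.31,93,5)
E
```

```text
298 137 48 115
green [0.61239338 0.19331499] 3.1627642615118488 0.08537085354328156
cork [0.59641037 0.08550152] -10.40867269545681 0.0757368952035904
p [0.6143 0.1927 0.3108] yaw 93.09 tilt [-0.05  0.02] w 0.0857 t 2.17 F [-0.3 -0.3  0.2]
N=5: dx 4.72 dy -21.22 dz 0.16 az 0.003
```

```bash
python3 - <<'E'
from h import *
d=np.load('w3.npz');K,E=d['K'],d['extrinsics'];s,R=state();p=s['position']
for z in (.155,.160,.165,.170,.1734,.18):
  print(z,*[proj((p+R@np.array([x,.0428,z]))[None],K,E)[0].round(0) for x in(-.011,.011)],proj((p+R@np.array([.011,-.0428,z]))[None],K,E)[0].round(0))
E
```

```text
0.155 [410. 306.] [415. 265.] [226. 265.]
0.16 [407. 299.] [412. 260.] [229. 260.]
0.165 [405. 293.] [409. 255.] [232. 255.]
0.17 [402. 288.] [406. 250.] [235. 250.]
0.1734 [401. 284.] [404. 247.] [237. 247.]
0.18 [398. 277.] [401. 241.] [240. 241.]
```

Emit:
jog_arm --plan '[{"dx": 1.8,"dy": 0.5,"dz": 18,"ax": 0,"ay": 0,"az": 0,"grip": 0},{"dx": 0,"dy": 0,"dz": 22,"ax": 0,"ay": 0,"az": 0,"grip": 0},{"dx": 0,"dy": 0,"dz": 22,"ax": 0,"ay": 0,"az": 0,"grip": 0},{"dx": 0,"dy": 0,"dz": 20,"ax": 0,"ay": 0,"az": 0,"grip": 0},{"dx": 0,"dy": 0,"dz": 16,"ax": 0,"ay": 0,"az": 0,"grip": 0},{"dx": 0,"dy": 0,"dz": 12,"ax": 0,"ay": 0,"az": 0,"grip": 0},{"dx": 0,"dy": 0,"dz": 8,"ax": 0,"ay": 0,"az": 0,"grip": 0},{"dx": 0,"dy": 0,"dz": 4.5,"ax": 0,"ay": 0,"az": 0,"grip": 0},{"dx": 0,"dy": 0,"dz": 0,"ax": 0,"ay": 0,"az": 0,"grip": 0},{"dx": 0,"dy": 0,"dz": 0,"ax": 0,"ay": 0,"az": 0,"grip": 0.2},{"dx": 0,"dy": 0,"dz": 0,"ax": 0,"ay": 0,"az": 0,"grip": 0.4},{"dx": 0,"dy": 0,"dz": 0,"ax": 0,"ay": 0,"az": 0,"grip": 0.5},{"dx": 0,"dy": 0,"dz": 0,"ax": 0,"ay": 0,"az": 0,"grip": 0.6},{"dx": 0,"dy": 0,"dz": 0,"ax": 0,"ay": 0,"az": 0,"grip": 1},{"dx": 0,"dy": 0,"dz": 0,"ax": 0,"ay": 0,"az": 0,"grip": 1},{"dx": 0,"dy": 0,"dz": 0,"ax": 0,"ay": 0,"az": 0,"grip": 1},{"dx": 0,"dy": 0,"dz": 0,"ax": 0,"ay": 0,"az": 0,"grip": 1}]' --grip_force 40

```text
clock: 3.58
position: [0.6139, 0.1926, 0.1893]
ee_rot: [0.001, -0.027, 1.0, 0.0]
contact_force: [0.2, 0.7, 6.1]
width: 0.0387
gripper_force: 40.9
```

```bash
python3 - <<'E'
from look import *
s,R=state();print(s['gripper_force'])
go(.6125,.193,.30,93.1,6)
look("w4","wrist",[])
E
```

```text
40.89088797569275
p [0.6139 0.1926 0.1893] yaw 93.05 tilt [0.11 0.03] w 0.0387 t 3.58 F [0.2 0.7 6.1]
N=6: dx 0.19 dy 0.09 dz -18.45 az -0.001
```

View pics/w4.png

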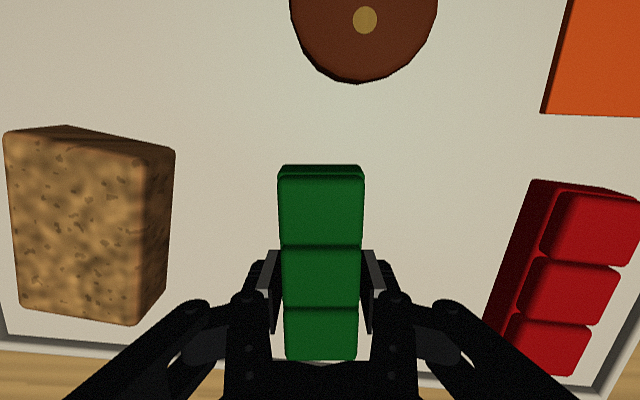

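The bar is gripped about its middle, pads at cols 270 and 372. I'll now work out the lift and carry.

```bash
python3 - <<'E'
from h import *
go(.487,-.2735,.1893,0,16)
E
```

```text
p [0.6139 0.1926 0.1893] yaw 93.05 tilt [0.11 0.03] w 0.0384 t 3.63 F [-0.6 -0.2  5.6]
N=16: dx -14.45 dy -30.52 dz -0.00 az 0.969
```

Emit:
jog_arm --plan '[{"dx": 0,"dy": 0,"dz": -10,"ax": 0,"ay": 0,"az": 0,"grip": 1},{"dx": 0,"dy": 0,"dz": -25,"ax": 0,"ay": 0,"az": 0,"grip": 1},{"dx": 0,"dy": 0,"dz": -35,"ax": 0,"ay": 0,"az": 0,"grip": 1},{"dx": 0,"dy": 0,"dz": -20,"ax": 0,"ay": 0,"az": 0,"grip": 1},{"dx": -14.5,"dy": -30.5,"dz": 0,"ax": 0,"ay": 0,"az": 0.969,"grip": 1},{"dx": -14.5,"dy": -30.5,"dz": 0,"ax": 0,"ay": 0,"az": 0.969,"grip": 1},{"dx": -14.5,"dy": -30.5,"dz": 0,"ax": 0,"ay": 0,"az": 0.969,"grip": 1},{"dx": -14.5,"dy": -30.5,"dz": 0,"ax": 0,"ay": 0,"az": 0.969,"grip": 1},{"dx": -14.5,"dy": -30.5,"dz": 0,"ax": 0,"ay": 0,"az": 0.969,"grip": 1},{"dx": -14.5,"dy": -30.5,"dz": 0,"ax": 0,"ay": 0,"az": 0.969,"grip": 1},{"dx": -14.5,"dy": -30.5,"dz": 0,"ax": 0,"ay": 0,"az": 0.969,"grip": 1},{"dx": -14.5,"dy": -30.5,"dz": 0,"ax": 0,"ay": 0,"az": 0.969,"grip": 1},{"dx": -14.5,"dy": -30.5,"dz": 0,"ax": 0,"ay": 0,"az": 0.969,"grip": 1},{"dx": -14.5,"dy": -30.5,"dz": 0,"ax": 0,"ay": 0,"az": 0.969,"grip": 1},{"dx": -14.5,"dy": -30.5,"dz": 0,"ax": 0,"ay": 0,"az": 0.969,"grip": 1},{"dx": -14.5,"dy": -30.5,"dz": 0,"ax": 0,"ay": 0,"az": 0.969,"grip": 1},{"dx": -14.5,"dy": -30.5,"dz": 0,"ax": 0,"ay": 0,"az": 0.969,"grip": 1},{"dx": -14.5,"dy": -30.5,"dz": 0,"ax": 0,"ay": 0,"az": 0.969,"grip": 1},{"dx": -14.5,"dy": -30.5,"dz": 0,"ax": 0,"ay": 0,"az": 0.969,"grip": 1},{"dx": -14.5,"dy": -30.5,"dz": 0,"ax": 0,"ay": 0,"az": 0.969,"grip": 1}]'

```text
clock: 5.3
position: [0.4862, -0.2752, 0.2782]
ee_rot: [0.0, 0.709, 0.705, -0.0]
contact_force: [0.5, -0.2, -0.3]
width: 0.0383
gripper_force: 40.6
```

Emit:
jog_arm --plan '[{"dx": 0,"dy": 0,"dz": 0,"ax": 0,"ay": 0,"az": 0,"grip": 1},{"dx": 0,"dy": 0,"dz": 0,"ax": 0,"ay": 0,"az": 0,"grip": 1},{"dx": 0,"dy": 0,"dz": 0,"ax": 0,"ay": 0,"az": 0,"grip": 1}]'

```text
clock: 5.55
position: [0.4875, -0.2739, 0.2784]
ee_rot: [0.0, 0.707, 0.707, 0.0]
contact_force: [-0.1, -0.4, -0.9]
width: 0.0388
gripper_force: 40.7
```

```bash
python3 - <<'E'
from look import *
look("w5","wrist",[(.487,-.272,90,shape('rect',.114,.054),.04),(.487,-.1267,90,shape('o',.124,.064),.04),(.5815,-.1272,90,shape('rect',.1,.07),.04),(.5812,-.2724,90,shape('o',.076,.076),.04)])
go(.487,-.2735,.235,0,5)
E
```

```text
p [ 0.488  -0.2736  0.2784] yaw 0.07 tilt [0.05 0.01] w 0.0386 t 5.6 F [ 0.5 -0.5 -0.7]
N=5: dx 0.03 dy -0.21 dz 8.67 az 0.002
```

View pics/w5.png

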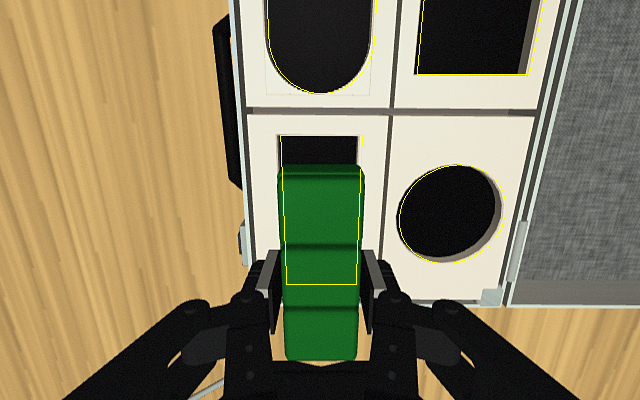

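The bar is held above the wax recess (278–357 px), with the overlay within about 2 px, so I'll nudge x down 1.5 mm and lower.

Emit:
jog_arm --plan '[{"dx": 0,"dy": -1.5,"dz": 8,"ax": 0,"ay": 0,"az": 0,"grip": 1},{"dx": 0,"dy": 0,"dz": 14,"ax": 0,"ay": 0,"az": 0,"grip": 1},{"dx": 0,"dy": 0,"dz": 14,"ax": 0,"ay": 0,"az": 0,"grip": 1},{"dx": 0,"dy": 0,"dz": 10,"ax": 0,"ay": 0,"az": 0,"grip": 1},{"dx": 0,"dy": 0,"dz": 7,"ax": 0,"ay": 0,"az": 0,"grip": 1},{"dx": 0,"dy": 0,"dz": 4,"ax": 0,"ay": 0,"az": 0,"grip": 1},{"dx": 0,"dy": 0,"dz": 2,"ax": 0,"ay": 0,"az": 0,"grip": 1},{"dx": 0,"dy": 0,"dz": 1,"ax": 0,"ay": 0,"az": 0,"grip": 1},{"dx": 0,"dy": 0,"dz": 0.7,"ax": 0,"ay": 0,"az": 0,"grip": 1},{"dx": 0,"dy": 0,"dz": 0.5,"ax": 0,"ay": 0,"az": 0,"grip": 1},{"dx": 0,"dy": 0,"dz": 0,"ax": 0,"ay": 0,"az": 0,"grip": 1},{"dx": 0,"dy": 0,"dz": 0,"ax": 0,"ay": 0,"az": 0,"grip": 1}]'

```text
clock: 6.6
position: [0.486, -0.274, 0.2174]
ee_rot: [0.0, 0.707, 0.707, 0.0]
contact_force: [0.9, 0.1, -1.5]
width: 0.0387
gripper_force: 40.7
```

Emit:
jog_arm --plan '[{"dx": 0,"dy": 0,"dz": 0.4,"ax": 0,"ay": 0,"az": 0,"grip": 1},{"dx": 0,"dy": 0,"dz": 0.4,"ax": 0,"ay": 0,"az": 0,"grip": 1},{"dx": 0,"dy": 0,"dz": 0.4,"ax": 0,"ay": 0,"az": 0,"grip": 1},{"dx": 0,"dy": 0,"dz": 0,"ax": 0,"ay": 0,"az": 0,"grip": 1}]'

```text
clock: 6.93
position: [0.4859, -0.2739, 0.2163]
ee_rot: [0.0, 0.707, 0.707, 0.0]
contact_force: [-1.6, 0.8, 3.5]
width: 0.0386
gripper_force: 41.1
```

Emit:
jog_arm --plan '[{"dx": 0,"dy": 0,"dz": 0.2,"ax": 0,"ay": 0,"az": 0,"grip": 0.5},{"dx": 0,"dy": 0,"dz": 0,"ax": 0,"ay": 0,"az": 0,"grip": 0.4},{"dx": 0,"dy": 0,"dz": 0,"ax": 0,"ay": 0,"az": 0,"grip": 0.35},{"dx": 0,"dy": 0,"dz": 0,"ax": 0,"ay": 0,"az": 0,"grip": 0.3},{"dx": 0,"dy": 0,"dz": 0,"ax": 0,"ay": 0,"az": 0,"grip": 0.3},{"dx": 0,"dy": 0,"dz": -6,"ax": 0,"ay": 0,"az": 0,"grip": 0.3},{"dx": 0,"dy": 0,"dz": -20,"ax": 0,"ay": 0,"az": 0,"grip": 0.1},{"dx": 0,"dy": 0,"dz": -30,"ax": 0,"ay": 0,"az": 0,"grip": 0},{"dx": 0,"dy": 0,"dz": -30,"ax": 0,"ay": 0,"az": 0,"grip": 0}]'

```text
clock: 7.68
position: [0.4856, -0.2737, 0.3021]
ee_rot: [-0.001, 0.707, 0.707, -0.0]
contact_force: [0.5, -0.6, 1.1]
width: 0.0858
gripper_force: 0.0
```

```bash
python3 - <<'E'
from look import *
go(.4718,.199,.30,94,16)
look("w6","wrist",[])
look("t6","top",[])
E
```

```text
p [ 0.4856 -0.2737  0.3021] yaw 0.02 tilt [-0.1   0.09] w 0.0858 t 7.68 F [ 0.5 -0.6  1.1]
N=16: dx 24.46 dy 22.34 dz 0.13 az -0.979
```

View pics/w6.png

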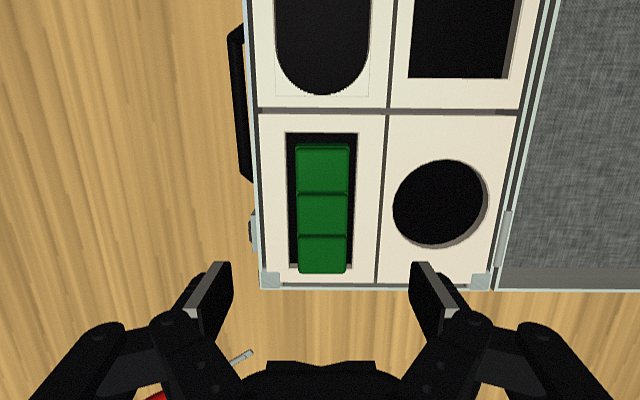

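The green bar sits inside its recess (recess 287–357, bar 296–350). Next is the brush.

```bash
python3 - <<'E'
from h import *
d=np.load('w6.npz');K,E=d['K'],d['extrinsics']
hsv=cv2.cvtColor(d['image'],cv2.COLOR_RGB2HSV);H,S,V=[hsv[...,i].astype(int) for i in range(3)]
m=((H>45)&(H<90)&(S>80)).astype(np.uint8);m=cv2.morphologyEx(m,cv2.MORPH_CLOSE,np.ones((7,7)))
p,f=fit(m,K,E,shape('rect',.1,.04),.03,.06);print('green',p[:2],np.degrees(p[2]),f)
E
```

```text
green [ 0.48516656 -0.271214  ] 89.92975597763106 0.1090744212269783
```

Emit:
jog_arm --plan '[{"dx": 24.5,"dy": 22.3,"dz": 0,"ax": 0,"ay": 0,"az": -0.979,"grip": 0},{"dx": 24.5,"dy": 22.3,"dz": 0,"ax": 0,"ay": 0,"az": -0.979,"grip": 0},{"dx": 24.5,"dy": 22.3,"dz": 0,"ax": 0,"ay": 0,"az": -0.979,"grip": 0},{"dx": 24.5,"dy": 22.3,"dz": 0,"ax": 0,"ay": 0,"az": -0.979,"grip": 0},{"dx": 24.5,"dy": 22.3,"dz": 0,"ax": 0,"ay": 0,"az": -0.979,"grip": 0},{"dx": 24.5,"dy": 22.3,"dz": 0,"ax": 0,"ay": 0,"az": -0.979,"grip": 0},{"dx": 24.5,"dy": 22.3,"dz": 0,"ax": 0,"ay": 0,"az": -0.979,"grip": 0},{"dx": 24.5,"dy": 22.3,"dz": 0,"ax": 0,"ay": 0,"az": -0.979,"grip": 0},{"dx": 24.5,"dy": 22.3,"dz": 0,"ax": 0,"ay": 0,"az": -0.979,"grip": 0},{"dx": 24.5,"dy": 22.3,"dz": 0,"ax": 0,"ay": 0,"az": -0.979,"grip": 0},{"dx": 24.5,"dy": 22.3,"dz": 0,"ax": 0,"ay": 0,"az": -0.979,"grip": 0},{"dx": 24.5,"dy": 22.3,"dz": 0,"ax": 0,"ay": 0,"az": -0.979,"grip": 0},{"dx": 24.5,"dy": 22.3,"dz": 0,"ax": 0,"ay": 0,"az": -0.979,"grip": 0},{"dx": 24.5,"dy": 22.3,"dz": 0,"ax": 0,"ay": 0,"az": -0.979,"grip": 0},{"dx": 24.5,"dy": 22.3,"dz": 0,"ax": 0,"ay": 0,"az": -0.979,"grip": 0},{"dx": 24.5,"dy": 22.3,"dz": 0,"ax": 0,"ay": 0,"az": -0.979,"grip": 0},{"dx": 0,"dy": 0,"dz": 0,"ax": 0,"ay": 0,"az": 0,"grip": 0},{"dx": 0,"dy": 0,"dz": 0,"ax": 0,"ay": 0,"az": 0,"grip": 0},{"dx": 0,"dy": 0,"dz": 0,"ax": 0,"ay": 0,"az": 0,"grip": 0}]'

```text
clock: 9.37
position: [0.4715, 0.1987, 0.3017]
ee_rot: [0.0, -0.035, 0.999, -0.0]
contact_force: [0.6, -0.0, -0.2]
width: 0.0851
gripper_force: 0.0
```

```bash
python3 - <<'E'
from look import *
look("w7","wrist",[])
d=np.load('w7.npz');K,E=d['K'],d['extrinsics']
hsv=cv2.cvtColor(d['image'],cv2.COLOR_RGB2HSV);H,S,V=[hsv[...,i].astype(int) for i in range(3)]
c=proj(np.array([[.472,.199,.043]]),K,E)[0].astype(int);print('c',c)
m=((S>75)&(V>35)).astype(np.uint8);o=np.zeros_like(m);o[c[1]-90:c[1]+72,c[0]-50:c[0]+50]=1;m*=o
m=cv2.morphologyEx(m,cv2.MORPH_OPEN,np.ones((5,5)))
x,y,w,h=cv2.boundingRect(m);print(x,y,w,h)
p,f=fit(m,K,E,shape('o',.11,.05),.019,.043);print('brush',p[:2],np.degrees(p[2]),f)
go(p[0],p[1],.191,90+np.degrees(p[2]),6)
E
```

```text
c [320 210]
289 138 64 131
brush [0.47263539 0.1990391 ] 4.388687408358446 0.07270162552595139
p [0.4719 0.1983 0.3017] yaw 93.96 tilt [ 0.06 -0.01] w 0.0854 t 9.42 F [-0.3  0.4  0.7]
N=6: dx -0.11 dy 0.11 dz 18.45 az -0.012
```

View pics/w7.png

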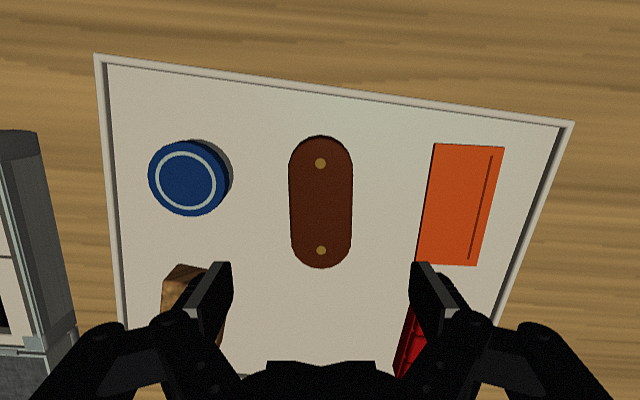

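The brush is at (320,202), between the tin at (188,178) and the scraper at (462,205), and the fingers have room on both sides.

Emit:
jog_arm --plan '[{"dx": -0.7,"dy": 0.6,"dz": 12,"ax": 0,"ay": 0,"az": -0.07,"grip": 0},{"dx": 0,"dy": 0,"dz": 22,"ax": 0,"ay": 0,"az": 0,"grip": 0},{"dx": 0,"dy": 0,"dz": 22,"ax": 0,"ay": 0,"az": 0,"grip": 0},{"dx": 0,"dy": 0,"dz": 20,"ax": 0,"ay": 0,"az": 0,"grip": 0},{"dx": 0,"dy": 0,"dz": 16,"ax": 0,"ay": 0,"az": 0,"grip": 0},{"dx": 0,"dy": 0,"dz": 10,"ax": 0,"ay": 0,"az": 0,"grip": 0},{"dx": 0,"dy": 0,"dz": 6,"ax": 0,"ay": 0,"az": 0,"grip": 0},{"dx": 0,"dy": 0,"dz": 2.7,"ax": 0,"ay": 0,"az": 0,"grip": 0},{"dx": 0,"dy": 0,"dz": 0,"ax": 0,"ay": 0,"az": 0,"grip": 0},{"dx": 0,"dy": 0,"dz": 0,"ax": 0,"ay": 0,"az": 0,"grip": 0.2},{"dx": 0,"dy": 0,"dz": 0,"ax": 0,"ay": 0,"az": 0,"grip": 0.3},{"dx": 0,"dy": 0,"dz": 0,"ax": 0,"ay": 0,"az": 0,"grip": 0.4},{"dx": 0,"dy": 0,"dz": 0,"ax": 0,"ay": 0,"az": 0,"grip": 0.5},{"dx": 0,"dy": 0,"dz": 0,"ax": 0,"ay": 0,"az": 0,"grip": 1},{"dx": 0,"dy": 0,"dz": 0,"ax": 0,"ay": 0,"az": 0,"grip": 1},{"dx": 0,"dy": 0,"dz": 0,"ax": 0,"ay": 0,"az": 0,"grip": 1}]' --grip_force 40

```text
clock: 10.75
position: [0.4723, 0.1995, 0.1919]
ee_rot: [0.001, -0.039, 0.999, 0.0]
contact_force: [-0.4, -0.3, 6.1]
width: 0.0494
gripper_force: 43.0
```

```bash
python3 - <<'E'
from h import *
# tin from w7
d=np.load('w7.npz');K,E=d['K'],d['extrinsics']
hsv=cv2.cvtColor(d['image'],cv2.COLOR_RGB2HSV);H,S,V=[hsv[...,i].astype(int) for i in range(3)]
b=((H>95)&(H<130)&(S>90)).astype(np.uint8);b[:,:130]=0;b[:,250:]=0;b[:120]=0;b[230:]=0
b=cv2.morphologyEx(b,cv2.MORPH_CLOSE,np.ones((9,9)))
p,f=fit(b,K,E,shape('o',.062,.062),.023,.033,True);print('tin',p,f)
go(.4865,-.1269,.191,0,16)
E
```

```text
tin [0.4581296  0.09128138 0.16021733] 0.03692582622170448
p [0.4723 0.1995 0.1919] yaw 94.45 tilt [0.11 0.03] w 0.0494 t 10.75 F [-0.4 -0.3  6.1]
N=16: dx -15.43 dy -16.95 dz 0.05 az 0.984
```

Emit:
jog_arm --plan '[{"dx": 0,"dy": 0,"dz": -10,"ax": 0,"ay": 0,"az": 0,"grip": 1},{"dx": 0,"dy": 0,"dz": -25,"ax": 0,"ay": 0,"az": 0,"grip": 1},{"dx": 0,"dy": 0,"dz": -35,"ax": 0,"ay": 0,"az": 0,"grip": 1},{"dx": 0,"dy": 0,"dz": -20,"ax": 0,"ay": 0,"az": 0,"grip": 1},{"dx": -15.4,"dy": -17,"dz": 0,"ax": 0,"ay": 0,"az": 0.984,"grip": 1},{"dx": -15.4,"dy": -17,"dz": 0,"ax": 0,"ay": 0,"az": 0.984,"grip": 1},{"dx": -15.4,"dy": -17,"dz": 0,"ax": 0,"ay": 0,"az": 0.984,"grip": 1},{"dx": -15.4,"dy": -17,"dz": 0,"ax": 0,"ay": 0,"az": 0.984,"grip": 1},{"dx": -15.4,"dy": -17,"dz": 0,"ax": 0,"ay": 0,"az": 0.984,"grip": 1},{"dx": -15.4,"dy": -17,"dz": 0,"ax": 0,"ay": 0,"az": 0.984,"grip": 1},{"dx": -15.4,"dy": -17,"dz": 0,"ax": 0,"ay": 0,"az": 0.984,"grip": 1},{"dx": -15.4,"dy": -17,"dz": 0,"ax": 0,"ay": 0,"az": 0.984,"grip": 1},{"dx": -15.4,"dy": -17,"dz": 0,"ax": 0,"ay": 0,"az": 0.984,"grip": 1},{"dx": -15.4,"dy": -17,"dz": 0,"ax": 0,"ay": 0,"az": 0.984,"grip": 1},{"dx": -15.4,"dy": -17,"dz": 0,"ax": 0,"ay": 0,"az": 0.984,"grip": 1},{"dx": -15.4,"dy": -17,"dz": 0,"ax": 0,"ay": 0,"az": 0.984,"grip": 1},{"dx": -15.4,"dy": -17,"dz": 0,"ax": 0,"ay": 0,"az": 0.984,"grip": 1},{"dx": -15.4,"dy": -17,"dz": 0,"ax": 0,"ay": 0,"az": 0.984,"grip": 1},{"dx": -15.4,"dy": -17,"dz": 0,"ax": 0,"ay": 0,"az": 0.984,"grip": 1},{"dx": -15.4,"dy": -17,"dz": 0,"ax": 0,"ay": 0,"az": 0.984,"grip": 1}]'

```text
clock: 12.42
position: [0.4846, -0.1283, 0.2811]
ee_rot: [0.0, 0.709, 0.705, 0.0]
contact_force: [0.0, -1.0, -2.1]
width: 0.0493
gripper_force: 42.2
```

Emit:
jog_arm --plan '[{"dx": 0,"dy": 0,"dz": 0,"ax": 0,"ay": 0,"az": 0,"grip": 1},{"dx": 0,"dy": 0,"dz": 0,"ax": 0,"ay": 0,"az": 0,"grip": 1},{"dx": 0,"dy": 0,"dz": 0,"ax": 0,"ay": 0,"az": 0,"grip": 1}]'

```text
clock: 12.67
position: [0.4853, -0.1272, 0.2812]
ee_rot: [0.0, 0.707, 0.707, 0.0]
contact_force: [-0.5, 0.2, -1.0]
width: 0.0493
gripper_force: 42.2
```

```bash
python3 - <<'E'
from look import *
go(.4865,-.1269,.2189,0,1)
E
```

```text
p [ 0.4853 -0.1272  0.2812] yaw -0.01 tilt [0.04 0.03] w 0.0493 t 12.67 F [-0.5  0.2 -1. ]
N=1: dx 0.23 dy 1.11 dz 62.27 az -0.001
```

Emit:
jog_arm --plan '[{"dx": 0.2,"dy": 1,"dz": 8,"ax": 0,"ay": 0,"az": 0,"grip": 1},{"dx": 0,"dy": 0,"dz": 14,"ax": 0,"ay": 0,"az": 0,"grip": 1},{"dx": 0,"dy": 0,"dz": 14,"ax": 0,"ay": 0,"az": 0,"grip": 1},{"dx": 0,"dy": 0,"dz": 10,"ax": 0,"ay": 0,"az": 0,"grip": 1},{"dx": 0,"dy": 0,"dz": 7,"ax": 0,"ay": 0,"az": 0,"grip": 1},{"dx": 0,"dy": 0,"dz": 4,"ax": 0,"ay": 0,"az": 0,"grip": 1},{"dx": 0,"dy": 0,"dz": 2,"ax": 0,"ay": 0,"az": 0,"grip": 1},{"dx": 0,"dy": 0,"dz": 1,"ax": 0,"ay": 0,"az": 0,"grip": 1},{"dx": 0,"dy": 0,"dz": 0.8,"ax": 0,"ay": 0,"az": 0,"grip": 1},{"dx": 0,"dy": 0,"dz": 0.5,"ax": 0,"ay": 0,"az": 0,"grip": 1},{"dx": 0,"dy": 0,"dz": 0.4,"ax": 0,"ay": 0,"az": 0,"grip": 1},{"dx": 0,"dy": 0,"dz": 0.3,"ax": 0,"ay": 0,"az": 0,"grip": 1},{"dx": 0,"dy": 0,"dz": 0.2,"ax": 0,"ay": 0,"az": 0,"grip": 1},{"dx": 0,"dy": 0,"dz": 0,"ax": 0,"ay": 0,"az": 0,"grip": 1}]'

```text
clock: 13.83
position: [0.4862, -0.1272, 0.219]
ee_rot: [0.0, 0.707, 0.707, 0.0]
contact_force: [-0.1, -0.2, -1.5]
width: 0.0493
gripper_force: 42.4
```

Emit:
jog_arm --plan '[{"dx": 0,"dy": 0,"dz": 0.3,"ax": 0,"ay": 0,"az": 0,"grip": 1},{"dx": 0,"dy": 0,"dz": 0.3,"ax": 0,"ay": 0,"az": 0,"grip": 1},{"dx": 0,"dy": 0,"dz": 0.2,"ax": 0,"ay": 0,"az": 0,"grip": 1},{"dx": 0,"dy": 0,"dz": 0,"ax": 0,"ay": 0,"az": 0,"grip": 1}]'

```text
clock: 14.17
position: [0.4862, -0.1272, 0.2189]
ee_rot: [0.0, 0.707, 0.707, 0.0]
contact_force: [-1.2, 0.4, 6.3]
width: 0.0493
gripper_force: 43.3
```

Emit:
jog_arm --plan '[{"dx": 0,"dy": 0,"dz": 0,"ax": 0,"ay": 0,"az": 0,"grip": 0.38},{"dx": 0,"dy": 0,"dz": 0,"ax": 0,"ay": 0,"az": 0,"grip": 0.32},{"dx": 0,"dy": 0,"dz": 0,"ax": 0,"ay": 0,"az": 0,"grip": 0.26},{"dx": 0,"dy": 0,"dz": 0,"ax": 0,"ay": 0,"az": 0,"grip": 0.2},{"dx": 0,"dy": 0,"dz": 0,"ax": 0,"ay": 0,"az": 0,"grip": 0.2},{"dx": 0,"dy": 0,"dz": -6,"ax": 0,"ay": 0,"az": 0,"grip": 0.2},{"dx": 0,"dy": 0,"dz": -20,"ax": 0,"ay": 0,"az": 0,"grip": 0.1},{"dx": 0,"dy": 0,"dz": -30,"ax": 0,"ay": 0,"az": 0,"grip": 0},{"dx": 0,"dy": 0,"dz": -30,"ax": 0,"ay": 0,"az": 0,"grip": 0},{"dx": 0,"dy": 0,"dz": 0,"ax": 0,"ay": 0,"az": 0,"grip": 0}]'

```text
clock: 15.0
position: [0.4882, -0.1279, 0.3096]
ee_rot: [0.005, 0.707, 0.707, 0.002]
contact_force: [0.8, -0.7, -0.7]
width: 0.0855
gripper_force: 0.0
```

```bash
python3 - <<'E'
from look import *
go(.597,.085,.305,80,14)
look("w8","wrist",[(.4862,-.1272,90,shape('o',.11,.05),.07)])
E
```

```text
p [ 0.4882 -0.1279  0.3096] yaw -0.03 tilt [ 0.61 -0.24] w 0.0855 t 15.0 F [ 0.8 -0.7 -0.7]
N=14: dx 8.07 dy 16.69 dz 0.33 az -0.953
```

View pics/w8.png

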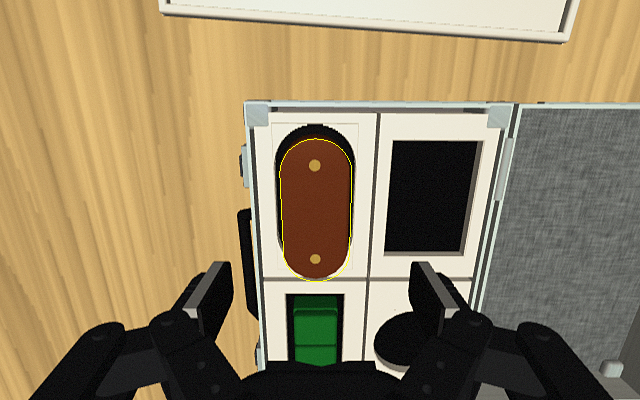

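The brush lies flat in the oval recess (276–356), matching its expected outline. Now the cork.

Emit:
jog_arm --plan '[{"dx": 8.1,"dy": 16.7,"dz": 0.3,"ax": 0,"ay": 0,"az": -0.953,"grip": 0},{"dx": 8.1,"dy": 16.7,"dz": 0.3,"ax": 0,"ay": 0,"az": -0.953,"grip": 0},{"dx": 8.1,"dy": 16.7,"dz": 0.3,"ax": 0,"ay": 0,"az": -0.953,"grip": 0},{"dx": 8.1,"dy": 16.7,"dz": 0.3,"ax": 0,"ay": 0,"az": -0.953,"grip": 0},{"dx": 8.1,"dy": 16.7,"dz": 0.3,"ax": 0,"ay": 0,"az": -0.953,"grip": 0},{"dx": 8.1,"dy": 16.7,"dz": 0.3,"ax": 0,"ay": 0,"az": -0.953,"grip": 0},{"dx": 8.1,"dy": 16.7,"dz": 0.3,"ax": 0,"ay": 0,"az": -0.953,"grip": 0},{"dx": 8.1,"dy": 16.7,"dz": 0.3,"ax": 0,"ay": 0,"az": -0.953,"grip": 0},{"dx": 8.1,"dy": 16.7,"dz": 0.3,"ax": 0,"ay": 0,"az": -0.953,"grip": 0},{"dx": 8.1,"dy": 16.7,"dz": 0.3,"ax": 0,"ay": 0,"az": -0.953,"grip": 0},{"dx": 8.1,"dy": 16.7,"dz": 0.3,"ax": 0,"ay": 0,"az": -0.953,"grip": 0},{"dx": 8.1,"dy": 16.7,"dz": 0.3,"ax": 0,"ay": 0,"az": -0.953,"grip": 0},{"dx": 8.1,"dy": 16.7,"dz": 0.3,"ax": 0,"ay": 0,"az": -0.953,"grip": 0},{"dx": 8.1,"dy": 16.7,"dz": 0.3,"ax": 0,"ay": 0,"az": -0.953,"grip": 0},{"dx": 0,"dy": 0,"dz": 0,"ax": 0,"ay": 0,"az": 0,"grip": 0},{"dx": 0,"dy": 0,"dz": 0,"ax": 0,"ay": 0,"az": 0,"grip": 0},{"dx": 0,"dy": 0,"dz": 0,"ax": 0,"ay": 0,"az": 0,"grip": 0}]'

```text
clock: 16.47
position: [0.5947, 0.0857, 0.2991]
ee_rot: [-0.0, 0.088, 0.996, -0.0]
contact_force: [0.6, -0.1, 0.5]
width: 0.0855
gripper_force: 0.0
```

```bash
python3 - <<'E'
from look import *
look("w9","wrist",[])
d=np.load('w9.npz');K,E=d['K'],d['extrinsics']
hsv=cv2.cvtColor(d['image'],cv2.COLOR_RGB2HSV);H,S,V=[hsv[...,i].astype(int) for i in range(3)]
c=proj(np.array([[.597,.085,.037]]),K,E)[0].astype(int)
m=((S>75)).astype(np.uint8);o=np.zeros_like(m);o[c[1]-75:c[1]+62,c[0]-60:c[0]+60]=1;m*=o
m=cv2.morphologyEx(m,cv2.MORPH_OPEN,np.ones((5,5)))
print('c',c,cv2.boundingRect(m))
p,f=fit(m,K,E,shape('rect',.086,.056),.003,.037);print('cork',p[:2],np.degrees(p[2]),f)
im=cv2.imread('pics/w9.png');a=p[2];R=np.array([[np.cos(a),-np.sin(a)],[np.sin(a),np.cos(a)]]);q=shape('rect',.086,.056)@R.T+p[:2]
cv2.polylines(im,[np.round(proj(np.c_[q,np.full(4,.037)],K,E)).astype(int)],True,(0,255,255),1);cv2.imwrite('pics/w9b.png',im)
go(p[0],p[1],.185,90+np.degrees(p[2]),1)
E
```

```text
c [320 211] (283, 151, 73, 106)
cork [0.59622633 0.08430817] -9.669182444944543 0.056371983140707016
p [0.5948 0.0854 0.2993] yaw 79.94 tilt [-0.03 -0.03] w 0.0854 t 16.52 F [-0.  -0.   0.3]
N=1: dx -1.64 dy -0.77 dz 114.27 az -0.065
```

View pics/w9b.png

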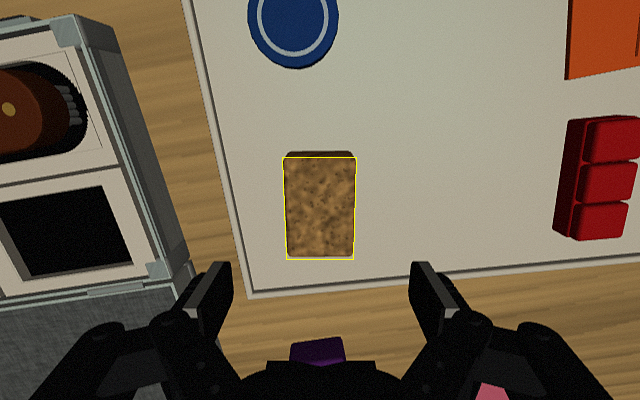

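The overlay matches the cork at (320,207).

Emit:
jog_arm --plan '[{"dx": -1.6,"dy": -0.8,"dz": 14,"ax": 0,"ay": 0,"az": -0.06,"grip": 0},{"dx": 0,"dy": 0,"dz": 22,"ax": 0,"ay": 0,"az": 0,"grip": 0},{"dx": 0,"dy": 0,"dz": 22,"ax": 0,"ay": 0,"az": 0,"grip": 0},{"dx": 0,"dy": 0,"dz": 20,"ax": 0,"ay": 0,"az": 0,"grip": 0},{"dx": 0,"dy": 0,"dz": 16,"ax": 0,"ay": 0,"az": 0,"grip": 0},{"dx": 0,"dy": 0,"dz": 10,"ax": 0,"ay": 0,"az": 0,"grip": 0},{"dx": 0,"dy": 0,"dz": 6,"ax": 0,"ay": 0,"az": 0,"grip": 0},{"dx": 0,"dy": 0,"dz": 2.3,"ax": 0,"ay": 0,"az": 0,"grip": 0},{"dx": 0,"dy": 0,"dz": 0,"ax": 0,"ay": 0,"az": 0,"grip": 0},{"dx": 0,"dy": 0,"dz": 0,"ax": 0,"ay": 0,"az": 0,"grip": 0.15},{"dx": 0,"dy": 0,"dz": 0,"ax": 0,"ay": 0,"az": 0,"grip": 0.25},{"dx": 0,"dy": 0,"dz": 0,"ax": 0,"ay": 0,"az": 0,"grip": 0.35},{"dx": 0,"dy": 0,"dz": 0,"ax": 0,"ay": 0,"az": 0,"grip": 0.45},{"dx": 0,"dy": 0,"dz": 0,"ax": 0,"ay": 0,"az": 0,"grip": 1},{"dx": 0,"dy": 0,"dz": 0,"ax": 0,"ay": 0,"az": 0,"grip": 1},{"dx": 0,"dy": 0,"dz": 0,"ax": 0,"ay": 0,"az": 0,"grip": 1}]' --grip_force 35

```text
clock: 17.85
position: [0.5967, 0.0851, 0.1886]
ee_rot: [0.001, 0.084, 0.996, 0.0]
contact_force: [-1.0, -0.5, 6.9]
width: 0.0549
gripper_force: 38.8
```

```bash
python3 - <<'E'
from h import *
go(.581,-.1274,.191,0,15)
E
```

```text
p [0.5967 0.0851 0.1886] yaw 80.39 tilt [0.12 0.  ] w 0.0549 t 17.85 F [-1.  -0.5  6.9]
N=15: dx -10.51 dy -11.30 dz -0.16 az 0.893
```

Emit:
jog_arm --plan '[{"dx": 0,"dy": 0,"dz": -10,"ax": 0,"ay": 0,"az": 0,"grip": 1},{"dx": 0,"dy": 0,"dz": -25,"ax": 0,"ay": 0,"az": 0,"grip": 1},{"dx": 0,"dy": 0,"dz": -35,"ax": 0,"ay": 0,"az": 0,"grip": 1},{"dx": 0,"dy": 0,"dz": -20,"ax": 0,"ay": 0,"az": 0,"grip": 1},{"dx": -10.5,"dy": -11.3,"dz": 0,"ax": 0,"ay": 0,"az": 0.893,"grip": 1},{"dx": -10.5,"dy": -11.3,"dz": 0,"ax": 0,"ay": 0,"az": 0.893,"grip": 1},{"dx": -10.5,"dy": -11.3,"dz": 0,"ax": 0,"ay": 0,"az": 0.893,"grip": 1},{"dx": -10.5,"dy": -11.3,"dz": 0,"ax": 0,"ay": 0,"az": 0.893,"grip": 1},{"dx": -10.5,"dy": -11.3,"dz": 0,"ax": 0,"ay": 0,"az": 0.893,"grip": 1},{"dx": -10.5,"dy": -11.3,"dz": 0,"ax": 0,"ay": 0,"az": 0.893,"grip": 1},{"dx": -10.5,"dy": -11.3,"dz": 0,"ax": 0,"ay": 0,"az": 0.893,"grip": 1},{"dx": -10.5,"dy": -11.3,"dz": 0,"ax": 0,"ay": 0,"az": 0.893,"grip": 1},{"dx": -10.5,"dy": -11.3,"dz": 0,"ax": 0,"ay": 0,"az": 0.893,"grip": 1},{"dx": -10.5,"dy": -11.3,"dz": 0,"ax": 0,"ay": 0,"az": 0.893,"grip": 1},{"dx": -10.5,"dy": -11.3,"dz": 0,"ax": 0,"ay": 0,"az": 0.893,"grip": 1},{"dx": -10.5,"dy": -11.3,"dz": 0,"ax": 0,"ay": 0,"az": 0.893,"grip": 1},{"dx": -10.5,"dy": -11.3,"dz": 0,"ax": 0,"ay": 0,"az": 0.893,"grip": 1},{"dx": -10.5,"dy": -11.3,"dz": 0,"ax": 0,"ay": 0,"az": 0.893,"grip": 1},{"dx": -10.5,"dy": -11.3,"dz": 0,"ax": 0,"ay": 0,"az": 0.893,"grip": 1},{"dx": 0,"dy": 0,"dz": 0,"ax": 0,"ay": 0,"az": 0,"grip": 1}]'

```text
clock: 19.52
position: [0.5787, -0.1289, 0.2774]
ee_rot: [-0.001, 0.708, 0.706, -0.001]
contact_force: [0.3, 1.2, -0.6]
width: 0.0551
gripper_force: 38.1
```

Emit:
jog_arm --plan '[{"dx": 0,"dy": 0,"dz": 0,"ax": 0,"ay": 0,"az": 0,"grip": 1},{"dx": 0,"dy": 0,"dz": 0,"ax": 0,"ay": 0,"az": 0,"grip": 1}]'

```text
clock: 19.68
position: [0.5808, -0.127, 0.2776]
ee_rot: [0.0, 0.707, 0.708, 0.0]
contact_force: [0.7, 0.3, -1.5]
width: 0.0557
gripper_force: 38.1
```

```bash
python3 - <<'E'
from look import *
go(.581,-.1274,.2156,0,1)
look("w10","wrist",[(.581,-.1272,90,shape('rect',.1,.07),.04)])
E
```

```text
p [ 0.5808 -0.127   0.2776] yaw 0.08 tilt [0.04 0.03] w 0.0557 t 19.68 F [ 0.7  0.3 -1.5]
N=1: dx -0.40 dy 0.15 dz 62.02 az 0.013
```

View pics/w10.png

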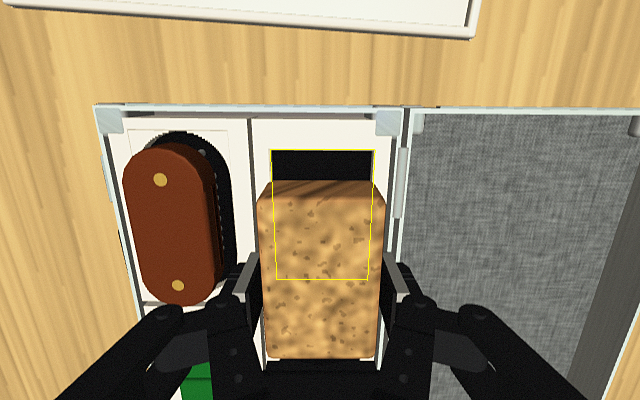

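The cork is aligned above its recess (270–373), and the brush is undisturbed.

Emit:
jog_arm --plan '[{"dx": 0,"dy": 0,"dz": 8,"ax": 0,"ay": 0,"az": 0,"grip": 1},{"dx": 0,"dy": 0,"dz": 14,"ax": 0,"ay": 0,"az": 0,"grip": 1},{"dx": 0,"dy": 0,"dz": 14,"ax": 0,"ay": 0,"az": 0,"grip": 1},{"dx": 0,"dy": 0,"dz": 10,"ax": 0,"ay": 0,"az": 0,"grip": 1},{"dx": 0,"dy": 0,"dz": 7,"ax": 0,"ay": 0,"az": 0,"grip": 1},{"dx": 0,"dy": 0,"dz": 4,"ax": 0,"ay": 0,"az": 0,"grip": 1},{"dx": 0,"dy": 0,"dz": 2,"ax": 0,"ay": 0,"az": 0,"grip": 1},{"dx": 0,"dy": 0,"dz": 1,"ax": 0,"ay": 0,"az": 0,"grip": 1},{"dx": 0,"dy": 0,"dz": 0.8,"ax": 0,"ay": 0,"az": 0,"grip": 1},{"dx": 0,"dy": 0,"dz": 0.5,"ax": 0,"ay": 0,"az": 0,"grip": 1},{"dx": 0,"dy": 0,"dz": 0.4,"ax": 0,"ay": 0,"az": 0,"grip": 1},{"dx": 0,"dy": 0,"dz": 0.3,"ax": 0,"ay": 0,"az": 0,"grip": 1},{"dx": 0,"dy": 0,"dz": 0.2,"ax": 0,"ay": 0,"az": 0,"grip": 1},{"dx": 0,"dy": 0,"dz": 0,"ax": 0,"ay": 0,"az": 0,"grip": 1}]'

```text
clock: 20.9
position: [0.5806, -0.1274, 0.2156]
ee_rot: [0.0, 0.707, 0.707, 0.0]
contact_force: [-0.3, 0.7, 1.5]
width: 0.0551
gripper_force: 38.3
```

Contact is just starting, so I'll lower a hair more, release and lift.

Emit:
jog_arm --plan '[{"dx": 0,"dy": 0,"dz": 0.3,"ax": 0,"ay": 0,"az": 0,"grip": 1},{"dx": 0,"dy": 0,"dz": 0.1,"ax": 0,"ay": 0,"az": 0,"grip": 1},{"dx": 0,"dy": 0,"dz": 0,"ax": 0,"ay": 0,"az": 0,"grip": 0.33},{"dx": 0,"dy": 0,"dz": 0,"ax": 0,"ay": 0,"az": 0,"grip": 0.27},{"dx": 0,"dy": 0,"dz": 0,"ax": 0,"ay": 0,"az": 0,"grip": 0.22},{"dx": 0,"dy": 0,"dz": 0,"ax": 0,"ay": 0,"az": 0,"grip": 0.18},{"dx": 0,"dy": 0,"dz": 0,"ax": 0,"ay": 0,"az": 0,"grip": 0.18},{"dx": 0,"dy": 0,"dz": -6,"ax": 0,"ay": 0,"az": 0,"grip": 0.18},{"dx": 0,"dy": 0,"dz": -20,"ax": 0,"ay": 0,"az": 0,"grip": 0.18},{"dx": 0,"dy": 0,"dz": -30,"ax": 0,"ay": 0,"az": 0,"grip": 0},{"dx": 0,"dy": 0,"dz": -30,"ax": 0,"ay": 0,"az": 0,"grip": 0},{"dx": 0,"dy": 0,"dz": 0,"ax": 0,"ay": 0,"az": 0,"grip": 0},{"dx": 0,"dy": 0,"dz": 0,"ax": 0,"ay": 0,"az": 0,"grip": 0}]'

```text
clock: 21.98
position: [0.5812, -0.1275, 0.3033]
ee_rot: [0.002, 0.707, 0.707, 0.001]
contact_force: [-0.0, 0.0, -0.6]
width: 0.0853
gripper_force: 0.0
```

```bash
python3 - <<'E'
from look import *
go(.4585,.091,.30,60,14)
look("w11","wrist",[(.5806,-.1274,90,shape('rect',.086,.056),.064)])
E
```

```text
p [ 0.5812 -0.1275  0.3033] yaw 0.01 tilt [ 0.29 -0.09] w 0.0853 t 21.98 F [-0.   0.  -0.6]
N=14: dx 18.74 dy -0.47 dz 0.24 az -0.714
```

View pics/w11.png

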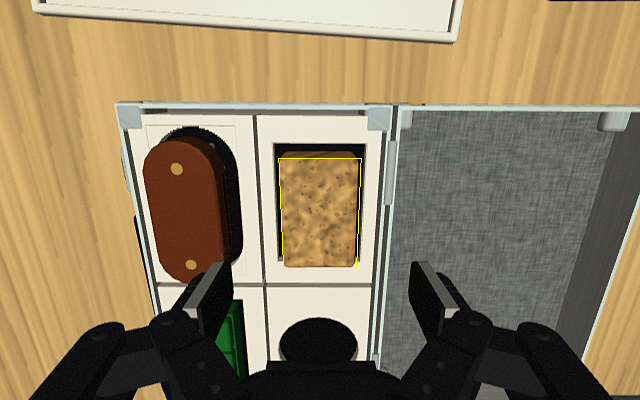

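The cork is in its recess, as its outline predicts. The tin needs no turn (jaw along world x), so I'll translate only.

Emit:
jog_arm --plan '[{"dx": 21.9,"dy": -12.3,"dz": 0,"ax": 0,"ay": 0,"az": 0,"grip": 0},{"dx": 21.9,"dy": -12.3,"dz": 0,"ax": 0,"ay": 0,"az": 0,"grip": 0},{"dx": 21.9,"dy": -12.3,"dz": 0,"ax": 0,"ay": 0,"az": 0,"grip": 0},{"dx": 21.9,"dy": -12.3,"dz": 0,"ax": 0,"ay": 0,"az": 0,"grip": 0},{"dx": 21.9,"dy": -12.3,"dz": 0,"ax": 0,"ay": 0,"az": 0,"grip": 0},{"dx": 21.9,"dy": -12.3,"dz": 0,"ax": 0,"ay": 0,"az": 0,"grip": 0},{"dx": 21.9,"dy": -12.3,"dz": 0,"ax": 0,"ay": 0,"az": 0,"grip": 0},{"dx": 21.9,"dy": -12.3,"dz": 0,"ax": 0,"ay": 0,"az": 0,"grip": 0},{"dx": 21.9,"dy": -12.3,"dz": 0,"ax": 0,"ay": 0,"az": 0,"grip": 0},{"dx": 21.9,"dy": -12.3,"dz": 0,"ax": 0,"ay": 0,"az": 0,"grip": 0},{"dx": 0,"dy": 0,"dz": 0,"ax": 0,"ay": 0,"az": 0,"grip": 0},{"dx": 0,"dy": 0,"dz": 0,"ax": 0,"ay": 0,"az": 0,"grip": 0},{"dx": 0,"dy": 0,"dz": 0,"ax": 0,"ay": 0,"az": 0,"grip": 0}]'

```text
clock: 23.12
position: [0.4575, 0.0915, 0.3001]
ee_rot: [-0.0, 0.707, 0.707, -0.001]
contact_force: [-0.1, -0.6, -0.5]
width: 0.0852
gripper_force: 0.0
```

```bash
python3 - <<'E'
from look import *
look("w12","wrist",[])
d=np.load('w12.npz');K,E=d['K'],d['extrinsics']
hsv=cv2.cvtColor(d['image'],cv2.COLOR_RGB2HSV);H,S,V=[hsv[...,i].astype(int) for i in range(3)]
b=((H>95)&(H<130)&(S>90)).astype(np.uint8);b[250:]=0
b=cv2.morphologyEx(b,cv2.MORPH_CLOSE,np.ones((9,9)));print(cv2.boundingRect(b))
for z0 in(.023,.028):
  p,f=fit(b,K,E,shape('o',.062,.062),z0,.033,True);print('tin',p,f)
im=cv2.imread('pics/w12.png');q=shape('o',.062,.062)+p[:2]
cv2.polylines(im,[np.round(proj(np.c_[q,np.full(len(q),.033)],K,E)).astype(int)],True,(0,255,255),1);cv2.imwrite('pics/w12b.png',im)
go(p[0],p[1],.183,0,1)
E
```

```text
(286, 166, 354, 83)
tin [0.45849186 0.09081923 0.26327218] 0.04358505830168724
tin [0.45831223 0.09155615 0.03903708] 0.0325920395553112
p [0.4578 0.0911 0.3003] yaw -0.0 tilt [-0.03 -0.02] w 0.0854 t 23.17 F [-0.3  0.3 -0.2]
N=1: dx 0.47 dy 0.53 dz 117.28 az -0.001
```

View pics/w12b.png

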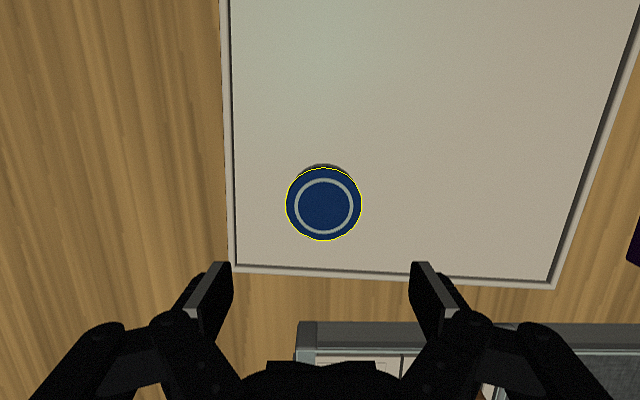

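The overlay fits the tin at (324,204). Descending to grip it.

Emit:
jog_arm --plan '[{"dx": 0.3,"dy": 0.5,"dz": 15,"ax": 0,"ay": 0,"az": 0,"grip": 0},{"dx": 0,"dy": 0,"dz": 22,"ax": 0,"ay": 0,"az": 0,"grip": 0},{"dx": 0,"dy": 0,"dz": 22,"ax": 0,"ay": 0,"az": 0,"grip": 0},{"dx": 0,"dy": 0,"dz": 22,"ax": 0,"ay": 0,"az": 0,"grip": 0},{"dx": 0,"dy": 0,"dz": 16,"ax": 0,"ay": 0,"az": 0,"grip": 0},{"dx": 0,"dy": 0,"dz": 10,"ax": 0,"ay": 0,"az": 0,"grip": 0},{"dx": 0,"dy": 0,"dz": 6,"ax": 0,"ay": 0,"az": 0,"grip": 0},{"dx": 0,"dy": 0,"dz": 3,"ax": 0,"ay": 0,"az": 0,"grip": 0},{"dx": 0,"dy": 0,"dz": 0,"ax": 0,"ay": 0,"az": 0,"grip": 0},{"dx": 0,"dy": 0,"dz": 0,"ax": 0,"ay": 0,"az": 0,"grip": 0.1},{"dx": 0,"dy": 0,"dz": 0,"ax": 0,"ay": 0,"az": 0,"grip": 0.2},{"dx": 0,"dy": 0,"dz": 0,"ax": 0,"ay": 0,"az": 0,"grip": 0.3},{"dx": 0,"dy": 0,"dz": 0,"ax": 0,"ay": 0,"az": 0,"grip": 0.4},{"dx": 0,"dy": 0,"dz": 0,"ax": 0,"ay": 0,"az": 0,"grip": 1},{"dx": 0,"dy": 0,"dz": 0,"ax": 0,"ay": 0,"az": 0,"grip": 1},{"dx": 0,"dy": 0,"dz": 0,"ax": 0,"ay": 0,"az": 0,"grip": 1}]' --grip_force 40

```text
clock: 24.5
position: [0.4584, 0.0919, 0.1859]
ee_rot: [0.001, 0.707, 0.707, 0.001]
contact_force: [-0.9, -1.2, 4.9]
width: 0.0603
gripper_force: 42.5
```

```bash
python3 - <<'E'
from h import *
go(.580,-.2724,.191,0,16)
E
```

```text
p [0.4584 0.0919 0.1859] yaw 0.02 tilt [ 0.13 -0.  ] w 0.0603 t 24.5 F [-0.9 -1.2  4.9]
N=16: dx -22.77 dy 7.60 dz -0.32 az 0.000
```

Emit:
jog_arm --plan '[{"dx": 0,"dy": 0,"dz": -10,"ax": 0,"ay": 0,"az": 0,"grip": 1},{"dx": 0,"dy": 0,"dz": -25,"ax": 0,"ay": 0,"az": 0,"grip": 1},{"dx": 0,"dy": 0,"dz": -35,"ax": 0,"ay": 0,"az": 0,"grip": 1},{"dx": 0,"dy": 0,"dz": -30,"ax": 0,"ay": 0,"az": 0,"grip": 1},{"dx": -22.8,"dy": 7.6,"dz": 0,"ax": 0,"ay": 0,"az": 0,"grip": 1},{"dx": -22.8,"dy": 7.6,"dz": 0,"ax": 0,"ay": 0,"az": 0,"grip": 1},{"dx": -22.8,"dy": 7.6,"dz": 0,"ax": 0,"ay": 0,"az": 0,"grip": 1},{"dx": -22.8,"dy": 7.6,"dz": 0,"ax": 0,"ay": 0,"az": 0,"grip": 1},{"dx": -22.8,"dy": 7.6,"dz": 0,"ax": 0,"ay": 0,"az": 0,"grip": 1},{"dx": -22.8,"dy": 7.6,"dz": 0,"ax": 0,"ay": 0,"az": 0,"grip": 1},{"dx": -22.8,"dy": 7.6,"dz": 0,"ax": 0,"ay": 0,"az": 0,"grip": 1},{"dx": -22.8,"dy": 7.6,"dz": 0,"ax": 0,"ay": 0,"az": 0,"grip": 1},{"dx": -22.8,"dy": 7.6,"dz": 0,"ax": 0,"ay": 0,"az": 0,"grip": 1},{"dx": -22.8,"dy": 7.6,"dz": 0,"ax": 0,"ay": 0,"az": 0,"grip": 1},{"dx": -22.8,"dy": 7.6,"dz": 0,"ax": 0,"ay": 0,"az": 0,"grip": 1},{"dx": -22.8,"dy": 7.6,"dz": 0,"ax": 0,"ay": 0,"az": 0,"grip": 1},{"dx": -22.8,"dy": 7.6,"dz": 0,"ax": 0,"ay": 0,"az": 0,"grip": 1},{"dx": -22.8,"dy": 7.6,"dz": 0,"ax": 0,"ay": 0,"az": 0,"grip": 1},{"dx": -22.8,"dy": 7.6,"dz": 0,"ax": 0,"ay": 0,"az": 0,"grip": 1},{"dx": -22.8,"dy": 7.6,"dz": 0,"ax": 0,"ay": 0,"az": 0,"grip": 1}]'

```text
clock: 26.17
position: [0.5797, -0.2738, 0.2848]
ee_rot: [-0.0, 0.707, 0.707, 0.0]
contact_force: [-0.7, -0.2, -0.4]
width: 0.0603
gripper_force: 44.0
```

Emit:
jog_arm --plan '[{"dx": 0,"dy": 0,"dz": 0,"ax": 0,"ay": 0,"az": 0,"grip": 1},{"dx": 0,"dy": 0,"dz": 0,"ax": 0,"ay": 0,"az": 0,"grip": 1},{"dx": 0,"dy": 0,"dz": 0,"ax": 0,"ay": 0,"az": 0,"grip": 1}]'

```text
clock: 26.42
position: [0.5792, -0.2723, 0.2844]
ee_rot: [-0.001, 0.707, 0.707, 0.0]
contact_force: [-1.3, 0.5, -1.5]
width: 0.0602
gripper_force: 44.0
```

```bash
python3 - <<'E'
from look import *
go(.580,-.2724,.2129,0,1)
look("w13","wrist",[(.58,-.2724,90,shape('o',.076,.076),.04)])
E
```

```text
p [ 0.5792 -0.2723  0.2844] yaw -0.0 tilt [-0.07  0.08] w 0.0602 t 26.42 F [-1.3  0.5 -1.5]
N=1: dx -0.16 dy 0.88 dz 71.54 az -0.001
```

View pics/w13.png

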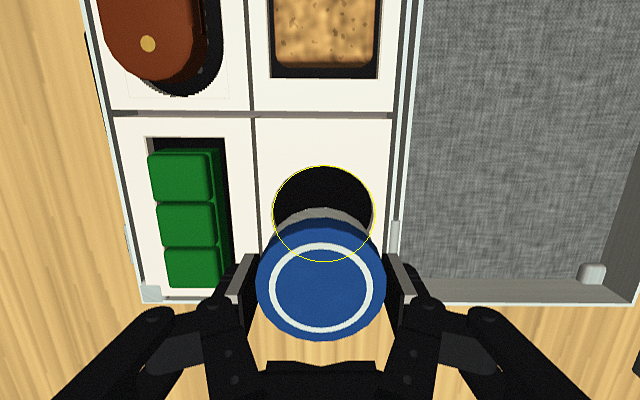

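The tin is lined up over the round recess (272–372), and the green bar, cork and brush are all seated.

Emit:
jog_arm --plan '[{"dx": 0,"dy": 0.4,"dz": 10,"ax": 0,"ay": 0,"az": 0,"grip": 1},{"dx": 0,"dy": 0,"dz": 16,"ax": 0,"ay": 0,"az": 0,"grip": 1},{"dx": 0,"dy": 0,"dz": 18,"ax": 0,"ay": 0,"az": 0,"grip": 1},{"dx": 0,"dy": 0,"dz": 12,"ax": 0,"ay": 0,"az": 0,"grip": 1},{"dx": 0,"dy": 0,"dz": 7,"ax": 0,"ay": 0,"az": 0,"grip": 1},{"dx": 0,"dy": 0,"dz": 4,"ax": 0,"ay": 0,"az": 0,"grip": 1},{"dx": 0,"dy": 0,"dz": 2,"ax": 0,"ay": 0,"az": 0,"grip": 1},{"dx": 0,"dy": 0,"dz": 1,"ax": 0,"ay": 0,"az": 0,"grip": 1},{"dx": 0,"dy": 0,"dz": 0.6,"ax": 0,"ay": 0,"az": 0,"grip": 1},{"dx": 0,"dy": 0,"dz": 0.4,"ax": 0,"ay": 0,"az": 0,"grip": 1},{"dx": 0,"dy": 0,"dz": 0.3,"ax": 0,"ay": 0,"az": 0,"grip": 1},{"dx": 0,"dy": 0,"dz": 0.2,"ax": 0,"ay": 0,"az": 0,"grip": 1},{"dx": 0,"dy": 0,"dz": 0,"ax": 0,"ay": 0,"az": 0,"grip": 1}]'

```text
clock: 27.55
position: [0.5801, -0.2729, 0.2136]
ee_rot: [0.0, 0.707, 0.707, 0.0]
contact_force: [-0.5, -0.1, -0.8]
width: 0.0606
gripper_force: 44.0
```

Emit:
jog_arm --plan '[{"dx": 0,"dy": 0,"dz": 0.3,"ax": 0,"ay": 0,"az": 0,"grip": 1},{"dx": 0,"dy": 0,"dz": 0.3,"ax": 0,"ay": 0,"az": 0,"grip": 1},{"dx": 0,"dy": 0,"dz": 0.2,"ax": 0,"ay": 0,"az": 0,"grip": 1},{"dx": 0,"dy": 0,"dz": 0,"ax": 0,"ay": 0,"az": 0,"grip": 1}]'

```text
clock: 27.88
position: [0.5801, -0.2729, 0.213]
ee_rot: [0.0, 0.707, 0.707, 0.0]
contact_force: [-1.1, 1.4, 3.4]
width: 0.0606
gripper_force: 44.3
```

Emit:
jog_arm --plan '[{"dx": 0,"dy": 0,"dz": 0.1,"ax": 0,"ay": 0,"az": 0,"grip": 0.27},{"dx": 0,"dy": 0,"dz": 0,"ax": 0,"ay": 0,"az": 0,"grip": 0.22},{"dx": 0,"dy": 0,"dz": 0,"ax": 0,"ay": 0,"az": 0,"grip": 0.17},{"dx": 0,"dy": 0,"dz": 0,"ax": 0,"ay": 0,"az": 0,"grip": 0.13},{"dx": 0,"dy": 0,"dz": 0,"ax": 0,"ay": 0,"az": 0,"grip": 0.13},{"dx": 0,"dy": 0,"dz": -6,"ax": 0,"ay": 0,"az": 0,"grip": 0.13},{"dx": 0,"dy": 0,"dz": -20,"ax": 0,"ay": 0,"az": 0,"grip": 0.1},{"dx": 0,"dy": 0,"dz": -30,"ax": 0,"ay": 0,"az": 0,"grip": 0},{"dx": 0,"dy": 0,"dz": -40,"ax": 0,"ay": 0,"az": 0,"grip": 0},{"dx": -20,"dy": -20,"dz": -30,"ax": 0,"ay": 0,"az": 0,"grip": 0},{"dx": -40,"dy": -20,"dz": -20,"ax": 0,"ay": 0,"az": 0,"grip": 0},{"dx": -40,"dy": -20,"dz": 0,"ax": 0,"ay": 0,"az": 0,"grip": 0},{"dx": -40,"dy": -20,"dz": 0,"ax": 0,"ay": 0,"az": 0,"grip": 0},{"dx": -20,"dy": -20,"dz": 0,"ax": 0,"ay": 0,"az": 0,"grip": 0},{"dx": 0,"dy": 0,"dz": 0,"ax": 0,"ay": 0,"az": 0,"grip": 0},{"dx": 0,"dy": 0,"dz": 0,"ax": 0,"ay": 0,"az": 0,"grip": 0},{"dx": 0,"dy": 0,"dz": 0,"ax": 0,"ay": 0,"az": 0,"grip": 0}]'

```text
clock: 29.3
position: [0.4859, -0.4211, 0.3556]
ee_rot: [-0.0, 0.707, 0.707, 0.001]
contact_force: [0.4, -0.1, -0.6]
width: 0.0854
gripper_force: 0.0
```

```bash
python3 - <<'E'
from look import *
look("t14","top",[])
im=cv2.imread('pics/t14.png')[100:325,130:500];cv2.imwrite('pics/t14b.png',cv2.resize(im,None,fx=2.1,fy=2.1,interpolation=cv2.INTER_CUBIC))
s,R=state();print(s['position'],s['contact_force'])
E
```

```text
[ 0.48625369 -0.4206066   0.35552974] [-1.11621664  0.00816303  0.00556959]
```

View pics/t14b.png

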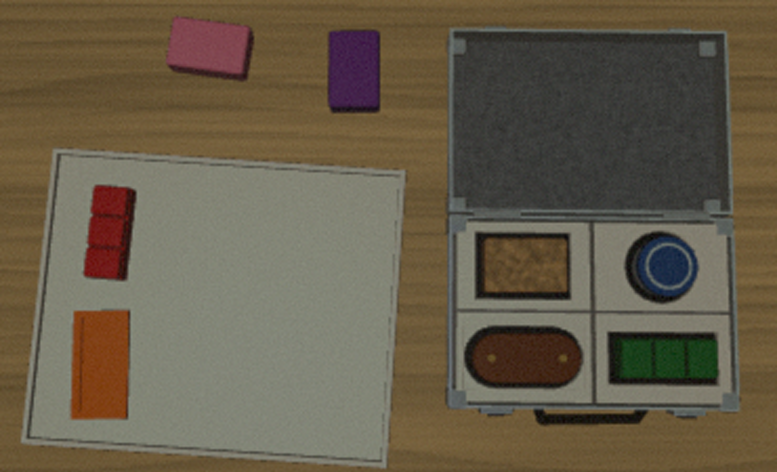

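All four items are in their recesses: cork (523,265), tin (667,266), brush (523,357) and green bar (667,357). The red bar and scraper are untouched.

```bash
python3 -c "
from rig import manip
print(manip.sign_off())"
```

```text
the job is handed in; nothing more can be done
None
```

The green wax bar, brush, cork and tin are set down in their matching recesses, the red bar and scraper were left where they lay, and the job was handed in at about 29 s of the 96 s allowed.

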